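Tighten the lid nut of a paper-brick press with a box wrench

ROBOT

A 6-joint arm with a two-finger parallel gripper is mounted at the origin on the work surface. World frame = base frame: x ahead of the robot, y to its left, z up, the work surface at z = 0. Lengths are in m, angles in degrees, forces in N, time in s.
With the tool pointing down it reaches from about 0.35 to 0.875 m from the base axis. Payload 4.2 kg.
Tool frame: the origin (TCP) lies at the very end of the fingers, on their centre line; the grasp point (between the pads) lies 19 mm behind it; z points along the fingers, y is the line along which they close (so a half turn about z gives the same grasp; the last joint's range is limited). The gripper opens to 87 mm and grips with 3 to 60 N. Pads are 19 mm wide; open, the fingers measure 117 mm over their backs; the gripper's body (75 mm by 190 mm) begins 51 mm behind the grasp point.
Start: joints at [89.645, 22.042, 0.453, 0, -68.411, -14.817], TCP at [0.164, 0.603, 0.223] pointing down, gripper open.
Joint ranges: [-179.83, 179.83], [-69.29, 118.12], [-61.27, 80.66], [-181.25, 117.63], [-171.15, -9.14], [-177.46, 177.46]. Speed limits (degrees/s): [159.86, 159.86, 180, 180, 180, 180].

INTERFACE

Orientations are given as a 3x3 rotation matrix whose columns are the frame's x, y, z axes.
In Python, from station import sense, cams, r gives the robot as it stands. The module is installed in compiled form; this text tells all that it offers.
- The arm moves only by the tool step_arm, never from a script. Its argument "targets" is text: rows parted by semicolons, each of 4 numbers parted by spaces: the shift along the tool's x, y, z in cm, then the turn about the tool's z in degrees. In form: x y z turn; .... A call has 1 to 12 rows; each row shifts and turns the commanded pose from where the row before left it, along the tool's axes as they then stand; what a row does not reach is not made up. A row lasts 1/12 s, in which the tool goes at most 41.7 mm and 7.16 degrees, less where a joint would pass 70% of its speed; a pose out of reach is approached as far as the arm can. A call with a gripper value outside its range is refused whole. "claw" is the finger opening in cm, from 0 to 8.7, set as the call begins (left out, the last holds). The fingers move at their own pace and stop on an object; the grip force is fixed at half the most. Time passes only in rows, so rows that do not move let the fingers close. It gives the time, the measured TCP pose, the force, the opening and the grip force at its end, in the units of the state.
- sense(): the state, without advancing time (a new reading comes with each control period).
- cams.capture(name): name is "side" or "top" or "wrist"; returns a dict with "frame" (384x512x3 uint8, blue, green, red), "vertical_fov" (degrees; the focal length in pixels is half the picture's height over the tangent of half this angle, whatever the lens; pixels are square), "cx", "cy" (the principal point, pixels), "eye" and "rotation" of the camera in the world; the wrist camera has in their place "tool_from_camera" (4x4, takes a point from camera to tool coordinates, whose origin is the TCP and whose axes are the flange's). Camera axes: x right, y down, z forward; pixel columns grow to the right and rows downward; lengths in m; the calibration is good to about 2 mm. The wrist camera is an equidistant fisheye: a pixel r from the principal point sees the ray r / f radians off the axis. A picture is of the moment at which its call begins: read the wrist's pose just before it. There is no depth.
- r.finish_job(): hands the job in; it is judged then, once.
The state is a dict: "time_s": time; "joints": joint angles; "joint_velocities": joint speeds; "effort": joint torques, N m; "tcp_pos": TCP position; "ee_rot": TCP orientation; "wrist_force": force on the tool from outside, world axes, zero at the start; "moment": the same for the moment, N m; "gripper_width": opening from 0.0 (shut) to 1.0 (fully open); "gripper_force": force on a finger pad.
Only numpy, scipy, OpenCV 4.12 (cv2) and the standard library are available. Lean on these libraries where they do the work, as an engineer would, in place of code of your own. Each camera call takes 0.05 s, during which the arm holds its last target. There are 200 camera calls.

TASK

Take the red-handled wrench from the cork mat and tighten the brass lid nut of the brick press, clockwise seen from above, until it comes up dead tight against its stop: a firm torque of about 1.2 N m on the nut (like 11 N of pull at the middle of the handle), well short of 2.5 N m, which would strain it. The two yellow ribs leave only a short swing, so lift the wrench off and reseat its big socket for each stroke, without ramming the ribs, and turn the nut with the wrench only: the gripper itself must not touch the press. Then lay the wrench gently back flat on the cork mat, let go, and leave the brick, bottle and cup alone.

Things in the scene. Friction and masses are not known exactly. Their poses are not given: they have to be found in the camera images.
- press: Brick press fixed to the table: blue steel box 170 x 160 x 50 mm under a dark steel lid 180 x 170 mm, lid top at 58 mm. Origin: centre of the underside, straight below the nut's axis; z up.
- ribs: Two yellow upright steel ribs welded on the press lid, a rib either side of the swing, on the press's -x half (robot side): from 38 to 74 mm from the nut's axis, 9 mm thick, 40 mm high (tops 98 mm above the table). Origin on the nut's axis at the lid's top; axes of the press.
- washer (a point): Centre of the top of the steel washer (radius 34 mm) around the nut, on the nut's axis, 62 mm above the table: the seated wrench's underside rests on it. Axes of the press. A seated wrench's handle can only point within 42 deg either side of -x (wrench yaw within 42 deg of this yaw): at 42 deg its flank lies along a yellow rib.
- nut_top (a point): Centre of the top face of the brass hex nut, 81 mm above the table. Nut: 36 mm across flats, 19 mm high, its top 6 mm tapering to 31 mm across flats as a lead-in; greased; a dark stud, 22 mm thick, stands 6 mm out of it. The point turns with the nut: its x axis is square to a flat (the red mark is on the -x side); the hex repeats every 60 deg.
- nut (a joint): Turn of the nut in rad, growing as it is tightened (clockwise from above). It starts between 0 and 0.5 and meets a rigid stop at 2.6 (tight). It turns against a steady friction of about 0.3 N m (3 N at the handle's middle) and stays where it is left.
- wrench: Loose steel double-ended box wrench, about 0.4 kg, lying flat. Origin: centre of the big socket at its underside; handle along its own -x; z up. Big socket: hex ring, open above and below, 38 mm across flats inside, 50 mm outside, 34 mm high; it fits when the wrench's yaw is the nut's yaw plus a multiple of 60 deg (about 6 deg of play each way).
- wrench_grip (a point): Middle of the red handle, the place to grip: 110 mm from the big socket's axis, 26 mm above the underside. Same axes as the wrench. The handle is a bar 16 mm wide and 14 mm high, clear below, from 24 to 187 mm from the socket's axis; a smaller ring, 30 mm wide and 34 mm high, centred at 200 mm, ends it.
- mat: Cork mat fixed on the table, 280 x 160 mm (its x by y), 4 mm thick; origin at the centre of its underside. The wrench starts lying flat on it, handle roughly towards the mat's -x.
- brick: Bystander: loose grey pressed brick with a white paper band, 120 x 60 x 45 mm; origin at the centre of its underside.
- bottle: Bystander: clear bottle with a blue cap standing upright, 64 mm diameter, 190 mm high; origin at the centre of its underside.
- cup: Bystander: cardboard cup standing upright, 80 mm diameter, 100 mm high; origin at the centre of its underside.
Things that resemble listed ones, but are neither listed nor needed, are in the scene too. Of the things that look like the wrench, take the one that is farthest to the robot's left at the start.

How it is judged (in metres and radians):
On the way, in this order (a step that is already met when the one before it is completed fails the run):
1. the wrench's big socket is down over the nut (horizontal distance between wrench and nut_top below 0.005 m and z of wrench in the frame of press below 0.068 m), for 0.1 s.
2. the nut is at its stop and the seated wrench is pulled firmly against it: the sum of their contact forces shows about 0.8 N m or more (value of joint nut above 2.55 rad and horizontal distance between wrench and nut_top below 0.005 m and contact force between wrench and press above 90 N), for 0.1 s.
At the end, for the whole second after the job is handed in: The nut stands at its stop (joint above 2.53 rad); the wrench lies still and flat on the cork mat (underside below z = 12 mm, tilt under 0.1 rad, the middle of its handle over the mat and the centre of its big socket no more than 10 mm outside the mat's edge), released (value of joint nut above 2.53 rad and height (world z) of wrench below 0.012 m and height (world z) of wrench_grip below 0.036 m and angle between wrench's own z axis and vertical below 0.1 rad and x of wrench_grip in the frame of mat between -0.14 and 0.14 m and y of wrench_grip in the frame of mat between -0.08 and 0.08 m and x of wrench in the frame of mat between -0.15 and 0.15 m and y of wrench in the frame of mat between -0.09 and 0.09 m and linear speed of wrench below 0.02 m/s and angular speed of wrench below 0.1 rad/s); the robot touches nothing.
It fails at once if the wrench is rammed against a rib with more than 30 N (contact force between wrench and ribs above 30 N).
It fails at once if the wrench bears on the press with more than 300 N in all (the sum of all their contacts: about 2.5 N m on the nut, or a hard ram on its top or the washer) (contact force between wrench and press above 300 N).
It fails at once if the gripper touches the press, its nut or ribs with more than 3 N (contact force between any of the fingers, the arm and press above 3 N or contact force between any of the fingers, the arm and ribs above 3 N).
It fails at once if the wrench is dropped or pressed onto the mat with more than 60 N (contact force between wrench and mat above 60 N).
It fails at once if the brick, bottle or cup is moved by more than 20 mm (distance of any of brick, bottle, cup from where it was at the start of the episode above 0.02 m).
It also fails if it takes over 72 s, if anything falls off the work surface, if the arm or the gripper's body presses on something with over 40 N, if the wrist force passes 120 N, or if a joint passes its speed limit or range.

## Working session

There is one attempt and no reset: what is moved stays moved. The work goes in short steps, Python scripts to look and compute and a tool call to move; the robot and the scene stay as the last step left them, time stands still between calls to the robot, and variables do not carry over. Pictures are saved under pics/ and viewed, at most 10 in all, crops included, and the job is handed in when it is done.

Besides the shell and the picture viewer there is one more tool, called after "Request:" in YAML: its name, and indented under it one key for each argument. step_arm: Moves the arm, as the interface text tells. Its arguments: {"type":"object","properties":{"targets":{"type":"string"},"claw":{"type":"number"}},"required":["targets"]}

```bash
mkdir -p pics; cat > h.py <<'E'
import numpy as np, cv2
from station import sense, cams, r
def cap(n,f=None):
    s=sense(); c=cams.capture(n)
    if f: cv2.imwrite('pics/'+f,c['frame'])
    h=c['frame'].shape[0]; c['f']=h/2/np.tan(np.radians(c['vertical_fov'])/2)
    if n=='wrist':
        T=np.array(c['tool_from_camera']); R=np.array(s['ee_rot'])
        c['eye']=R@T[:3,3]+np.array(s['tcp_pos']); c['rotation']=R@T[:3,:3]
    c['n']=n; c['eye']=np.array(c['eye']); c['rotation']=np.array(c['rotation']); return c
def px2w(c,u,v,z):
    d=np.array([(u-c['cx'])/c['f'],(v-c['cy'])/c['f'],1.])
    if c['n']=='wrist':
        q=np.hypot(d[0],d[1])+1e-12; d=np.array([d[0]/q*np.sin(q),d[1]/q*np.sin(q),np.cos(q)])
    d=c['rotation']@d; return c['eye']+d*(z-c['eye'][2])/d[2]
def w2px(c,p):
    d=c['rotation'].T@(np.array(p)-c['eye'])
    if c['n']=='wrist':
        t=np.arctan2(np.hypot(d[0],d[1]),d[2]); n=np.hypot(d[0],d[1])+1e-12; return c['cx']+c['f']*t*d[0]/n, c['cy']+c['f']*t*d[1]/n
    return c['cx']+c['f']*d[0]/d[2], c['cy']+c['f']*d[1]/d[2]
def rect(c,x0,x1,y0,y1,z,m=0.001):
    """orthographic map of plane z: rows: x decreasing down, cols: y decreasing right"""
    X=np.arange(x1,x0,-m);Y=np.arange(y1,y0,-m)
    mp=np.array([[w2px(c,(x,y,z)) for y in Y] for x in X],np.float32)
    return cv2.remap(c['frame'],mp[...,0],mp[...,1],cv2.INTER_LINEAR)
E
python3 - <<'E'
from h import *
import pickle
t=cap('top','top.png');s=cap('side','side.png');pickle.dump((t,s),open('c0.pkl','wb'))
print(t['eye'],t['rotation'],t['f'],s['eye'],s['rotation'])
print(sense())
cv2.imwrite('pics/both.png',cv2.resize(np.vstack([t['frame'],s['frame']]),None,fx=.78,fy=.78))
cv2.imwrite('pics/top2.png',cv2.resize(t['frame'],(800,600),interpolation=cv2.INTER_CUBIC))
E
```

```text
[0.46863919 0.00999594 1.14517645] [[ 4.06764093e-03 -9.90178507e-01  1.39749702e-01]
 [-9.99990871e-01 -4.21064040e-03 -7.27599607e-04]
 [ 1.30888923e-03 -1.39745466e-01 -9.90186594e-01]] 399.6731205979491 [ 0.28005336 -0.84055806  0.62566052] [[ 0.91328846 -0.21576603  0.34546956]
 [-0.40727559 -0.47219562  0.78176588]
 [-0.00554931 -0.85467908 -0.51912704]]
{'time_s': 0.1, 'joints': array([ 8.96455027e+01,  2.20876065e+01,  3.89044433e-01, -2.48201990e-02,
       -6.84123106e+01, -1.48185587e+01]), 'joint_velocities': array([-0.00408754, -0.04859231,  0.06085417,  0.01611497, -0.02584143,
       -0.07533385]), 'effort': array([-4.75103093e-05, -3.91689956e+01,  1.87936109e+01,  4.23189774e+00,
        1.34957887e-02, -7.29011458e-05]), 'tcp_pos': array([0.1634087 , 0.60270979, 0.22156692]), 'ee_rot': array([[ 9.65097877e-01, -2.61889128e-01, -4.14772722e-04],
       [-2.61889436e-01, -9.65095948e-01, -1.93253003e-03],
       [ 1.05813132e-04,  1.97370522e-03, -9.99998047e-01]]), 'wrist_force': array([ 0.28381968, -0.79409609,  0.04039042]), 'moment': array([-0.00632148, -0.06264302,  0.01039986]), 'gripper_force': 0.0, 'gripper_width': 0.9983795070373672}
```

View pics/top2.png

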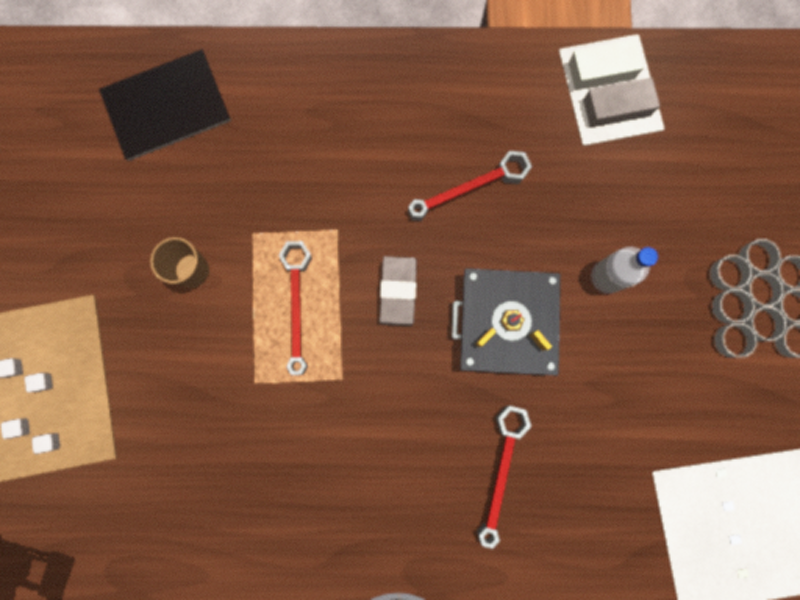

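View pics/side.png

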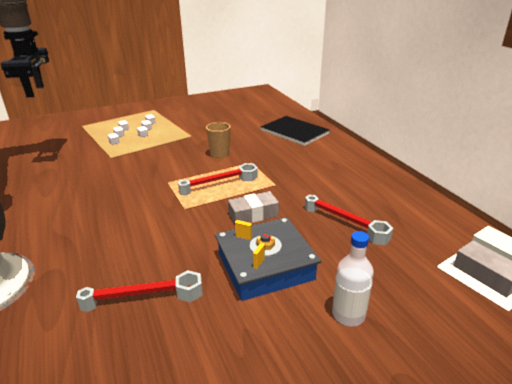

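The top view shows the mat wrench: big ring at (295,255), small ring at (296,366) in the 800x600 picture. The nut is at (513,320), with ribs below it on the robot side at (487,337) and (542,340). The side view confirms this.

```bash
python3 - <<'E'
from h import *
import pickle
t,s=pickle.load(open('c0.pkl','rb'))
P=lambda u,v,z: px2w(t,u*.64,v*.64,z)
b=P(295,255,.038);sm=P(296.3,366.5,.038);print('big',b,'small',sm,'dist',np.hypot(*(b-sm)[:2]),'yaw',np.degrees(np.arctan2(*(b-sm)[1::-1])))
for n,q in dict(bl=(252,232),br=(338,230),tr=(342,379),tl=(254,383)).items(): print('mat',n,P(*q,.004))
L=[P(*q,.058) for q in [(473,275.5),(553,281),(551,366.5),(469.5,361.5)]]
print('screws',L,np.mean(L,0)); print('nut',P(513.5,320,.083))
print('brick',P(398,290,.045),'cup',P(177,262,.1))
nt=P(513.5,320,.083)
im=rect(t,nt[0]-.1,nt[0]+.1,nt[1]-.1,nt[1]+.1,.081,.0004)
a=cv2.resize(im,(500,500))
im2=rect(t,b[0]-.25,b[0]+.05,b[1]-.1,b[1]+.1,.03,.0006)
im2=cv2.resize(im2,(300,500))  # 0.3m->500,
cv2.imwrite('pics/rect.png',np.hstack([a,im2]))
E
```

```text
big [0.69949076 0.18679567 0.038     ] small [0.49922241 0.17929344 0.038     ] dist 0.20040881543752972 yaw 2.1453468920118994
mat bl [0.75012113 0.27385101 0.004     ]
mat br [0.75466748 0.1129316  0.004     ]
mat tr [0.47799341 0.10114815 0.004     ]
mat tl [0.47016881 0.26025421 0.004     ]
screws [array([ 0.65976757, -0.13177293,  0.058     ]), array([ 0.65052453, -0.27284797,  0.058     ]), array([ 0.50047954, -0.26462592,  0.058     ]), array([ 0.50851451, -0.12361855,  0.058     ])] [ 0.57982154 -0.19821634  0.058     ]
nut [ 0.57849775 -0.19667319  0.083     ]
brick [6.35262613e-01 5.45348312e-04 4.50000000e-02] cup [0.67354261 0.37744808 0.1       ]
```

View pics/rect.png

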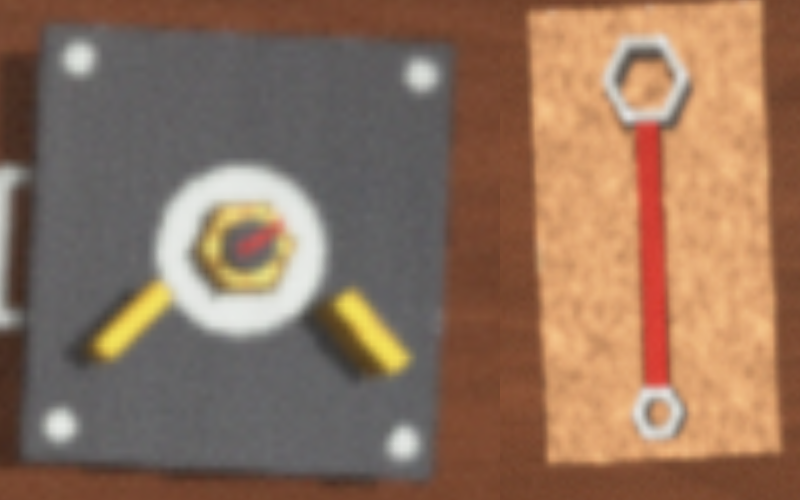

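Request:
step_arm:
  targets: "2.9 1.63 0 0;2.9 1.63 0 0;2.9 1.63 0 0;2.9 1.63 0 0;2.9 1.63 0 0;2.9 1.63 0 0;2.9 1.63 0 0;2.9 1.63 0 0;2.9 1.63 0 0;2.9 1.63 0 0;2.9 1.63 0 0;2.9 1.63 0 0"
  claw: 6

```text
time_s: 1.1
tcp_pos: [0.4489, 0.3219, 0.2222]
ee_rot: [[0.965, -0.262, -0.001], [-0.262, -0.965, -0.0], [-0.0, 0.001, -1.0]]
wrist_force: [0.2, 0.1, 1.0]
gripper_width: 0.688
gripper_force: 0.0
```

Request:
step_arm:
  targets: "2.9 1.63 0 0;2.9 1.63 0 0;2.9 1.63 0 0;2.9 1.63 0 0;2.9 1.63 0 0;2.9 1.63 0 0;0 0 2 -5.8;0 0 2 -5.8;0 0 2 -5.7;0 0 0 0;0 0 0 0;0 0 0 0"

```text
time_s: 2.1
tcp_pos: [0.5912, 0.1837, 0.1636]
ee_rot: [[0.999, 0.036, 0.002], [0.036, -0.999, 0.0], [0.002, -0.0, -1.0]]
wrist_force: [0.6, 0.3, 1.0]
gripper_width: 0.685
gripper_force: 0.0
```

```bash
python3 - <<'E'
from h import *
c=cap('wrist','w1.png'); s=sense(); R=s['ee_rot']
print(s['time_s'],s['tcp_pos'],np.degrees(np.arctan2(R[1,0],R[0,0])),R[2],s['wrist_force'],c['f'],c['eye'])
t=s['tcp_pos']
im=rect(c,.45,.75,.09,.28,.03,.0005); cv2.imwrite('pics/w1r.png',np.hstack([im,cv2.resize(c['frame'],(400,300))[:, :] if 0 else cv2.copyMakeBorder(cv2.resize(c['frame'],(400,300)),0,300,0,0,0)]))
# red handle fit
hsv=cv2.cvtColor(im,cv2.COLOR_BGR2HSV); m=(((hsv[...,0]<8)|(hsv[...,0]>172))&(hsv[...,1]>190)&(hsv[...,2]>90))
v,u=np.nonzero(m); X=.75-v*.0005;Y=.28-u*.0005
vx,vy,x0,y0=cv2.fitLine(np.c_[X,Y].astype(np.float32),cv2.DIST_HUBER,0,.01,.01).ravel()
print(len(v),'x range',np.percentile(X,[1,99]),'yaw',np.degrees(np.arctan2(vy*np.sign(vx),abs(vx))),'y at .59',y0+(0.59-x0)*vy/vx)
E
```

```text
2.15 [0.59139692 0.18397965 0.16412079] 2.072281745742848 [ 2.59910876e-03 -7.84907678e-04 -9.99996314e-01] [-0.42986518 -0.6712561   0.10234703] 297.3186396354542 [0.66164263 0.18670833 0.32671428]
7313 x range [0.527 0.674] yaw 3.079554 y at .59 0.18555866
```

View pics/w1r.png

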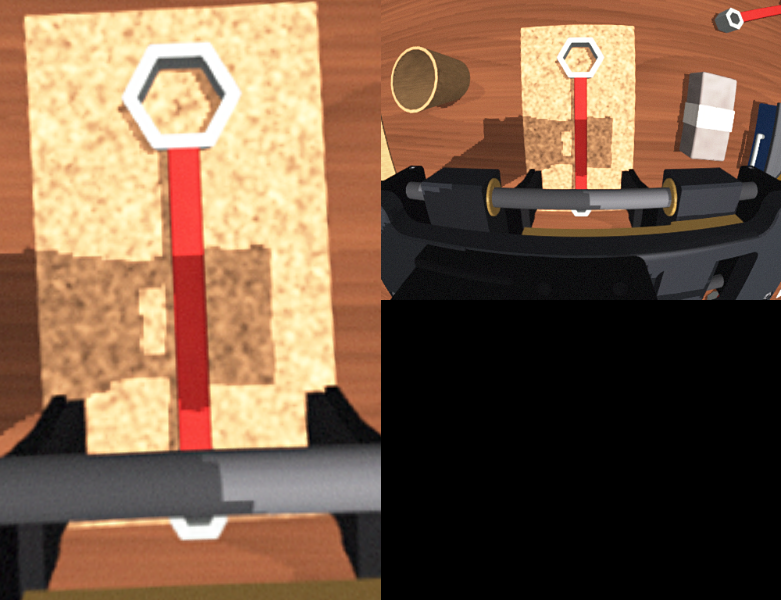

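The wrist view, rectified on the left, shows the big ring centred at (181,97) and the red handle running down between the fingers to the small ring at (200,528). I'm fine-aligning and descending.

Request:
step_arm:
  targets: "-0.15 -0.16 2 -1;0 0 2.5 0;0 0 2.5 0;0 0 2.5 0;0 0 2.5 0;0 0 1.5 0;0 0 1.0 0;0 0 0.6 0;0 0 0 0;0 0 0 0"

```text
time_s: 2.98
tcp_pos: [0.5899, 0.1855, 0.0127]
ee_rot: [[0.998, 0.055, 0.002], [0.055, -0.999, 0.001], [0.002, -0.001, -1.0]]
wrist_force: [0.6, 0.1, 0.2]
gripper_width: 0.69
gripper_force: 0.0
```

Request:
step_arm:
  targets: "0 0 0 0;0 0 0 0;0 0 0 0;0 0 0 0;0 0 0 0;0 0 0 0;0 0 0 0;0 0 0 0"
  claw: 0.5

```text
time_s: 3.65
tcp_pos: [0.589, 0.1849, 0.0115]
ee_rot: [[0.999, 0.054, -0.0], [0.054, -0.999, -0.0], [-0.0, 0.0, -1.0]]
wrist_force: [0.2, -0.4, -0.1]
gripper_width: 0.178
gripper_force: 30.0
```

Request:
step_arm:
  targets: "0 0 -0.5 0;0 0 -1.5 0;0 0 -2.5 0;0 0 -2.5 0;0 0 -2.5 0;0 0 -2.5 0;0 0 -2.0 0;-0.7 1.3 0 0;-1.4 2.65 0 0;-1.4 2.65 0 0;-1.4 2.65 0 0;-1.4 2.65 0 0"

```text
time_s: 4.65
tcp_pos: [0.5305, 0.0614, 0.1506]
ee_rot: [[0.999, 0.055, -0.003], [0.055, -0.999, -0.0], [-0.003, 0.0, -1.0]]
wrist_force: [0.4, -0.5, -4.8]
gripper_width: 0.181
gripper_force: 30.0
```

Request:
step_arm:
  targets: "-1.4 2.65 0 0;-1.4 2.65 0 0;-1.4 2.65 0 0;-1.4 2.65 0 0;-1.4 2.65 0 0;-1.4 2.65 0 0;-1.4 2.65 0 0;-1.4 2.65 0 0;-1.4 2.65 0 0;-0.7 1.3 0 0;0 0 0 0;0 0 0 0"

```text
time_s: 5.65
tcp_pos: [0.4124, -0.196, 0.1511]
ee_rot: [[0.999, 0.052, -0.001], [0.052, -0.999, 0.001], [-0.001, -0.001, -1.0]]
wrist_force: [-0.3, 0.1, -4.0]
gripper_width: 0.181
gripper_force: 30.0
```

```bash
python3 - <<'E'
from h import *
import pickle
c=cap('wrist','w2.png'); s=sense(); R=s['ee_rot']
pickle.dump((c,s),open('c2.pkl','wb'))
t=s['tcp_pos'];print(s['time_s'],t,np.degrees(np.arctan2(R[1,0],R[0,0])),R[2],s['wrist_force'],s['moment'])
a=rect(c,.50,.66,-.28,-.12,.081,.0004)
zr=t[2]+.019-.026+.034
b=rect(c,t[0]+.02,t[0]+.16,t[1]-.07,t[1]+.07,zr,.00035)
print(a.shape,b.shape,zr)
cv2.imwrite('pics/w2r.png',np.hstack([a,b]))
E
```

```text
5.7 [ 0.41295514 -0.19557192  0.15120505] 3.0731945664199447 [-8.82641062e-04 -5.87760293e-04 -9.99999438e-01] [-0.02624787  0.88070012 -4.20589385] [-0.02071744  0.02549546 -0.02275646]
(401, 401, 3) (400, 401, 3) 0.17820505260440248Traceback (most recent call last):
  File "<stdin>", line 10, in <module>
    return _nx.concatenate(arrs, 1, dtype=dtype, casting=casting)
           ~~~~~~~~~~~~~~~^^^^^^^^^^^^^^^^^^^^^^^^^^^^^^^^^^^^^^^
ValueError: all the input array dimensions except for the concatenation axis must match exactly, but along dimension 0, the array at index 0 has size 401 and the array at index 1 has size 400
```

```bash
python3 - <<'E'
from h import *
import pickle
c,s=pickle.load(open('c2.pkl','rb'));t=s['tcp_pos']
a=rect(c,.50,.66,-.28,-.12,.081,.0004)[:400,:400]
b=rect(c,t[0]+.02,t[0]+.16,t[1]-.07,t[1]+.07,.1782,.00035)[:400,:400]
cv2.imwrite('pics/w2r.png',np.hstack([a,b])); print(c['eye'])
E
```

```text
[ 0.48322045 -0.1920011   0.31404691]
```

View pics/w2r.png

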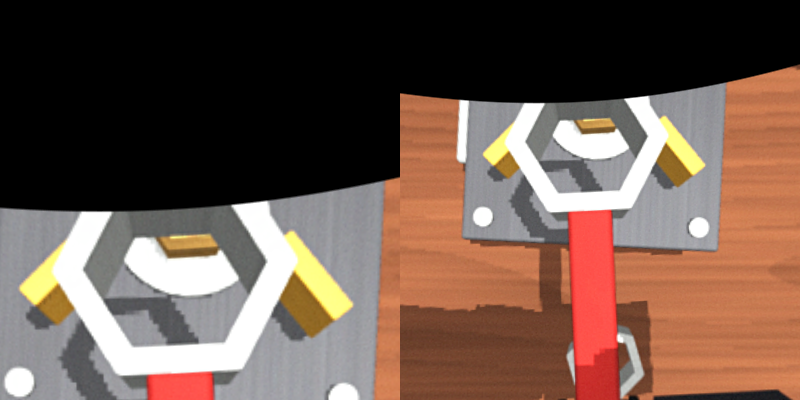

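The view shows the ring, seen from the wrist, covering part of the nut: ring vertices at (508,141) and (667,132), wrench yaw close to the tool's. I'm stepping sideways so the nut is clear.

Request:
step_arm:
  targets: "1.5 -1.8 0 0;1.5 -1.8 0 0;1.5 -1.8 0 0;1.6 -1.9 0 0;0 0 0 0;0 0 0 0;0 0 0 0"

```text
time_s: 6.28
tcp_pos: [0.47, -0.1186, 0.1511]
ee_rot: [[0.998, 0.056, -0.002], [0.056, -0.998, 0.0], [-0.002, -0.0, -1.0]]
wrist_force: [0.0, -1.0, -3.7]
gripper_width: 0.177
gripper_force: 30.0
```

```bash
python3 - <<'E'
from h import *
import pickle
c=cap('wrist','w3.png'); s=sense(); R=s['ee_rot']
pickle.dump((c,s),open('c3.pkl','wb'))
t=s['tcp_pos'];print(s['time_s'],t,np.degrees(np.arctan2(R[1,0],R[0,0])),R[2],c['eye'])
a=rect(c,.50,.66,-.28,-.12,.081,.0004)[:400,:400]
b=rect(c,t[0]+.02,t[0]+.16,t[1]-.07,t[1]+.07,t[2]+.027,.00035)[:400,:400]
cv2.imwrite('pics/w3r.png',np.hstack([a,b]))
E
```

```text
6.3333 [ 0.46984863 -0.1191282   0.15122057] 3.1642011134936414 [-1.29299085e-03 -1.75403497e-04 -9.99999149e-01] [ 0.54089568 -0.11425968  0.31404474]
```

View pics/w3r.png

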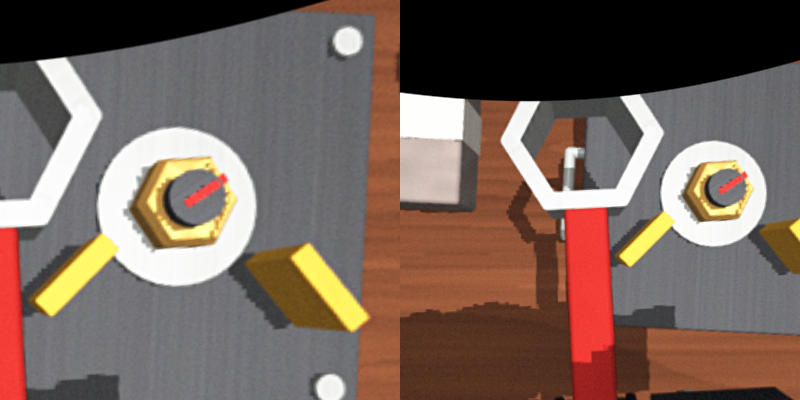

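The left half shows the nut clear: washer centred at (177,206), red mark from (185,205) to (228,178). The right half shows ring vertices at (501,140) and (663,131). I'll check the mark angle numerically.

```bash
python3 - <<'E'
from h import *
import pickle
c,s=pickle.load(open('c3.pkl','rb'))
X1,Y1,m=.62,-.156,.0002
a=rect(c,.54,X1,-.236,Y1,.087,m)
h=cv2.cvtColor(a,cv2.COLOR_BGR2HSV); k=((h[...,0]<8)|(h[...,0]>172))&(h[...,1]>150)&(h[...,2]>100)
v,u=np.nonzero(k);x=X1-v*m;y=Y1-u*m;(cx,cy),wh,_=cv2.minAreaRect(np.c_[x,y].astype(np.float32)*1000)
vx,vy,x0,y0=cv2.fitLine(np.c_[x,y].astype(np.float32)*1000,cv2.DIST_L2,0,.01,.01).ravel()
print(len(v),cx,cy,wh,'mark dir',np.degrees(np.arctan2(vy,vx)))
# hex orientation: gradient histogram mod 60 of brass pixels at z=.081
a=rect(c,.54,X1,-.236,Y1,.068,m); h=cv2.cvtColor(a,cv2.COLOR_BGR2HSV)
k=((h[...,0]>12)&(h[...,0]<32)&(h[...,1]>100)).astype(np.uint8)
v,u=np.nonzero(k); P=np.c_[X1-v*m,Y1-u*m]; d=np.hypot(P[:,0]-.58,P[:,1]+.1965)<.026; P=P[d]
best=[]
for yaw in range(-30,30,2):
    w=[np.percentile(P@[np.cos(q),np.sin(q)],99.5)-np.percentile(P@[np.cos(q),np.sin(q)],.5) for q in np.radians(yaw+np.arange(3)*60)]
    best.append((round(float(np.mean(w))*1000,2),yaw))
print(sorted(best)[:6],P.mean(0))
E
```

```text
1321 582.7026977539062 -199.87124633789062 (3.4925389289855957, 18.545856475830078) mark dir -55.997643
[(38.07, 4), (38.1, 2), (38.23, 6), (38.36, 0), (38.54, 8), (38.67, -2)] [ 0.57954287 -0.19354715]
```

Request:
step_arm:
  targets: "-0.16 2.1 0 0;-0.16 2.1 0 0;-0.16 2.1 0 0;-0.16 2.08 0 0;0 0 1.5 -0.3;0 0 1.5 0;0 0 1 0;0 0 0 0;0 0 0 0"

```text
time_s: 7.08
tcp_pos: [0.4681, -0.2037, 0.1113]
ee_rot: [[0.998, 0.06, -0.001], [0.06, -0.998, -0.0], [-0.001, 0.0, -1.0]]
wrist_force: [0.3, -0.1, -3.7]
gripper_width: 0.179
gripper_force: 30.0
```

Request:
step_arm:
  targets: "0 0 0.4 0;0 0 0.4 0;0 0 0.4 0;0 0 0.3 0;0 0 0.3 0;0 0 0 0;0 0 0 0"

```text
time_s: 7.67
tcp_pos: [0.4685, -0.2035, 0.0934]
ee_rot: [[0.998, 0.06, -0.0], [0.06, -0.998, -0.0], [-0.0, -0.0, -1.0]]
wrist_force: [-0.5, 0.5, -3.9]
gripper_width: 0.18
gripper_force: 30.0
```

Request:
step_arm:
  targets: "0 0 0.3 0;0 0 0.3 0;0 0 0.2 0;0 0 0.2 0;0 0 0 0;0 0 0 0"

```text
time_s: 8.17
tcp_pos: [0.4686, -0.2035, 0.0834]
ee_rot: [[0.998, 0.06, -0.0], [0.06, -0.998, -0.0], [-0.0, -0.0, -1.0]]
wrist_force: [0.1, 0.1, -4.3]
gripper_width: 0.181
gripper_force: 30.0
```

Request:
step_arm:
  targets: "0 0 0.2 0;0 0 0.2 0;0 0 0.2 0;0 0 0.2 0;0 0 0 0;0 0 0 0"

```text
time_s: 8.67
tcp_pos: [0.4685, -0.2035, 0.0754]
ee_rot: [[0.998, 0.06, -0.0], [0.06, -0.998, 0.0], [-0.0, -0.0, -1.0]]
wrist_force: [-1.0, -0.4, -4.1]
gripper_width: 0.18
gripper_force: 30.0
```

Request:
step_arm:
  targets: "0 0 0.2 0;0 0 0.1 0;0 0 0.1 0;0 0 0 0;0 0 0 0"

```text
time_s: 9.08
tcp_pos: [0.4686, -0.2035, 0.0715]
ee_rot: [[0.998, 0.06, -0.0], [0.06, -0.998, -0.0], [-0.0, 0.0, -1.0]]
wrist_force: [-0.5, -0.8, -3.8]
gripper_width: 0.179
gripper_force: 30.0
```

Request:
step_arm:
  targets: "0.01 -0.39 0 2;0.01 -0.39 0 2;0.02 -0.59 0 3;0.02 -0.59 0 3;0 0 0 0;0 0 0 0"

```text
time_s: 9.58
tcp_pos: [0.469, -0.1838, 0.0715]
ee_rot: [[0.994, -0.113, -0.001], [-0.113, -0.994, 0.0], [-0.001, -0.0, -1.0]]
wrist_force: [-0.6, 0.7, -2.7]
gripper_width: 0.182
gripper_force: 30.0
```

Request:
step_arm:
  targets: "0.02 -0.59 0 3;0.02 -0.59 0 3;0.02 -0.59 0 3;0.02 -0.59 0 3;0.02 -0.59 0 3"

```text
time_s: 10.0
tcp_pos: [0.4761, -0.1557, 0.0715]
ee_rot: [[0.93, -0.369, -0.001], [-0.369, -0.93, -0.0], [-0.001, 0.001, -1.0]]
wrist_force: [-1.0, -1.0, -4.3]
gripper_width: 0.179
gripper_force: 30.0
```

Request:
step_arm:
  targets: "0.02 -0.59 0 3;0.02 -0.59 0 3;0.02 -0.59 0 3;0.02 -0.59 0 3;0.02 -0.59 0 3;0.01 -0.39 0 2;0 0 0 0"

```text
time_s: 10.58
tcp_pos: [0.493, -0.1267, 0.0713]
ee_rot: [[0.782, -0.623, -0.002], [-0.623, -0.782, 0.0], [-0.001, 0.001, -1.0]]
wrist_force: [-1.9, 0.2, -2.8]
gripper_width: 0.182
gripper_force: 30.0
```

```bash
python3 - <<'E'
from h import *
import pickle
c=cap('wrist'); s=sense(); R=s['ee_rot'];S=cap('side')
t=s['tcp_pos'];print(s['time_s'],t,np.degrees(np.arctan2(R[1,0],R[0,0])),s['wrist_force'],s['moment'],t+.1125*R[:,0])
u,v=map(int,w2px(S,(.58,-.197,.08)));a=cv2.resize(S['frame'][v-50:v+50,u-50:u+50],(400,400),interpolation=cv2.INTER_CUBIC)
T=cap('top');u,v=map(int,w2px(T,(.58,-.197,.08)));b=cv2.resize(T['frame'][v-40:v+40,u-40:u+40],(400,400),interpolation=cv2.INTER_CUBIC)
cv2.imwrite('pics/s1.png',np.hstack([a,b])); pickle.dump((c,s),open('c4.pkl','wb'))
X1,Y1,m=.62,-.156,.0002
a=rect(c,.54,X1,-.236,Y1,.087,m)
h=cv2.cvtColor(a,cv2.COLOR_BGR2HSV); k=((h[...,0]<8)|(h[...,0]>172))&(h[...,1]>150)&(h[...,2]>100)
v,u=np.nonzero(k);x=X1-v*m;y=Y1-u*m;k=np.hypot(x-.58,y+.197)<.02;x=x[k];y=y[k]
if len(x)>50:
    vx,vy,x0,y0=cv2.fitLine(np.c_[x,y].astype(np.float32)*1000,cv2.DIST_L2,0,.01,.01).ravel()
    print(len(x),x0,y0,'mark dir',np.degrees(np.arctan2(vy,vx)))
E
```

```text
10.6333 [ 0.49297603 -0.12676756  0.07133651] -38.503879402728444 [-1.86561821  1.57813994 -3.31358431] [0.42116319 0.6232767  0.00613532] [ 0.58101464 -0.19680636  0.07119166]
1562 580.3132 -201.10179 mark dir 84.098366
```

View pics/s1.png

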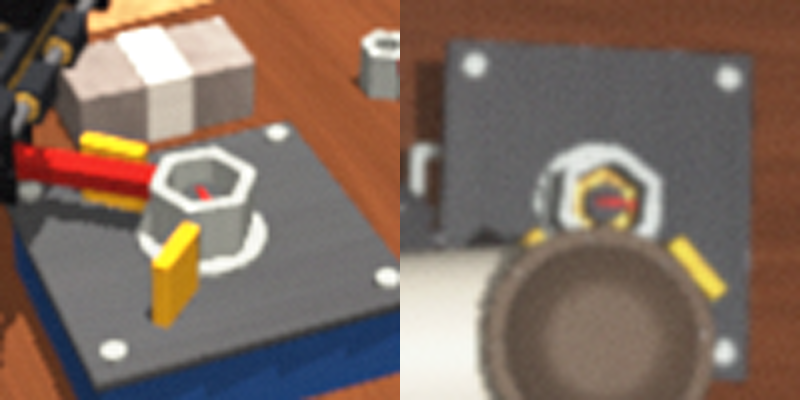

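The side view shows the socket seated on the washer. The top view shows the red mark turned to about -96°, so the nut has moved 40°. Reseating 60° back.

Request:
step_arm:
  targets: "0.01 0.39 0 -2;0 0 -0.8 0;0 0 -1.2 0;0 0 -1.2 0;0.04 0.98 0 -5;0.05 1.08 0 -5.5;0.05 1.08 0 -5.5;0.05 1.08 0 -5.5;0.05 1.08 0 -5.5;0.05 1.08 0 -5.5;0.05 1.08 0 -5.5;0.05 1.08 0 -5.5"

```text
time_s: 11.73
tcp_pos: [0.4704, -0.2114, 0.1046]
ee_rot: [[0.992, 0.125, 0.002], [0.125, -0.992, -0.001], [0.002, 0.001, -1.0]]
wrist_force: [0.3, 0.5, -2.8]
gripper_width: 0.183
gripper_force: 30.0
```

Request:
step_arm:
  targets: "0.05 1.08 0 -5.5;0.05 1.08 0 -5.5;0.02 0.88 0 -4.5;0 0 0 0;0 0 0 0;0 0 0 0"

```text
time_s: 12.23
tcp_pos: [0.4772, -0.2397, 0.1039]
ee_rot: [[0.925, 0.38, 0.001], [0.38, -0.925, 0.0], [0.001, 0.0, -1.0]]
wrist_force: [0.1, -0.3, -3.4]
gripper_width: 0.18
gripper_force: 30.0
```

Request:
step_arm:
  targets: "-0.05 0 0.6 0;0 0 0.4 0;0 0 0.4 0;0 0 0.3 0;0 0 0.3 0;0 0 0.2 0;0 0 0 0"

```text
time_s: 12.82
tcp_pos: [0.4768, -0.2398, 0.081]
ee_rot: [[0.924, 0.382, -0.0], [0.382, -0.924, 0.0], [-0.0, -0.001, -1.0]]
wrist_force: [1.6, 2.4, -5.3]
gripper_width: 0.184
gripper_force: 30.0
```

Request:
step_arm:
  targets: "0 0 0.2 0;0 0 0.2 0;0 0 0.2 0;0 0 0.2 0;0 0 0.2 0;0 0 0 0;0 0 0 0"

```text
time_s: 13.4
tcp_pos: [0.4768, -0.2401, 0.0714]
ee_rot: [[0.924, 0.382, -0.0], [0.382, -0.924, 0.0], [-0.0, -0.0, -1.0]]
wrist_force: [-0.7, 2.2, -3.2]
gripper_width: 0.181
gripper_force: 30.1
```

Request:
step_arm:
  targets: "0.01 -0.39 0 2;0.02 -0.59 0 3;0.02 -0.59 0 3;0.02 -0.59 0 3;0.02 -0.59 0 3;0.02 -0.59 0 3;0.02 -0.59 0 3;0.02 -0.59 0 3;0.02 -0.59 0 3;0.02 -0.59 0 3;0.02 -0.59 0 3"

```text
time_s: 14.32
tcp_pos: [0.4697, -0.1786, 0.0716]
ee_rot: [[0.986, -0.169, -0.001], [-0.169, -0.986, -0.001], [-0.001, 0.001, -1.0]]
wrist_force: [-1.4, 0.2, -4.3]
gripper_width: 0.18
gripper_force: 30.1
```

Request:
step_arm:
  targets: "0.02 -0.59 0 3;0.02 -0.59 0 3;0.02 -0.59 0 3;0.02 -0.59 0 3;0.02 -0.59 0 3;0.02 -0.59 0 3;0.02 -0.59 0 3;0.02 -0.59 0 3;0.02 -0.59 0 3;0.01 -0.19 0 1;0 0 0 0"

```text
time_s: 15.23
tcp_pos: [0.4915, -0.1286, 0.0713]
ee_rot: [[0.792, -0.61, -0.002], [-0.61, -0.792, -0.0], [-0.002, 0.001, -1.0]]
wrist_force: [-3.2, 1.4, -2.2]
gripper_width: 0.18
gripper_force: 30.0
```

```bash
cat > chk.py <<'E'
from h import *
c=cap('wrist'); s=sense(); R=s['ee_rot']
t=s['tcp_pos'];print(s['time_s'],t,np.degrees(np.arctan2(R[1,0],R[0,0])),s['wrist_force'],s['moment'],t+.1125*R[:,0])
X1,Y1,m=.62,-.156,.0002
a=rect(c,.54,X1,-.236,Y1,.087,m)
h=cv2.cvtColor(a,cv2.COLOR_BGR2HSV); k=((h[...,0]<8)|(h[...,0]>172))&(h[...,1]>150)&(h[...,2]>100)
v,u=np.nonzero(k);x=X1-v*m;y=Y1-u*m;k=np.hypot(x-.58,y+.197)<.02;x=x[k];y=y[k]
if len(x)>50:
    vx,vy,x0,y0=cv2.fitLine(np.c_[x,y].astype(np.float32)*1000,cv2.DIST_L2,0,.01,.01).ravel()
    print(len(x),x0,y0,'mark dir',np.degrees(np.arctan2(vy,vx)))
E
python3 chk.py
```

```text
15.2833 [ 0.49147833 -0.12865326  0.07132737] -37.557331884024514 [-3.59955708  1.66056468 -1.97292788] [0.54365863 0.98009828 0.05759675] [ 0.58066187 -0.19722808  0.07112663]
1664 575.9048 -198.70349 mark dir 24.556404
```

Request:
step_arm:
  targets: "0.01 0.39 0 -2;0 0 -0.8 0;0 0 -1.2 0;0 0 -1.2 0;0.04 0.98 0 -5;0.05 1.08 0 -5.5;0.05 1.08 0 -5.5;0.05 1.08 0 -5.5;0.05 1.08 0 -5.5;0.05 1.08 0 -5.5;0.05 1.08 0 -5.5;0.05 1.08 0 -5.5"

```text
time_s: 16.28
tcp_pos: [0.4711, -0.2138, 0.1046]
ee_rot: [[0.99, 0.142, 0.003], [0.142, -0.99, -0.001], [0.003, 0.001, -1.0]]
wrist_force: [-0.7, -0.0, -4.1]
gripper_width: 0.179
gripper_force: 30.0
```

Request:
step_arm:
  targets: "0.05 1.08 0 -5.5;0.05 1.08 0 -5.5;0.02 0.88 0 -4.5;0 0 0 0;0 0 0 0;0 0 0 0"

```text
time_s: 16.78
tcp_pos: [0.4783, -0.2419, 0.1039]
ee_rot: [[0.918, 0.396, 0.001], [0.396, -0.918, -0.0], [0.001, 0.0, -1.0]]
wrist_force: [0.1, -0.4, -4.0]
gripper_width: 0.18
gripper_force: 30.0
```

Request:
step_arm:
  targets: "-0.08 0.03 0.6 0;0 0 0.4 0;0 0 0.4 0;0 0 0.3 0;0 0 0.3 0;0 0 0.2 0;0 0 0 0"

```text
time_s: 17.37
tcp_pos: [0.4776, -0.2423, 0.0812]
ee_rot: [[0.917, 0.398, -0.0], [0.398, -0.917, 0.0], [-0.0, -0.0, -1.0]]
wrist_force: [-1.1, 1.3, -1.9]
gripper_width: 0.18
gripper_force: 30.1
```

Request:
step_arm:
  targets: "0 0 0.2 0;0 0 0.2 0;0 0 0.2 0;0 0 0.2 0;0 0 0.2 0;0 0 0 0;0 0 0 0"

```text
time_s: 17.95
tcp_pos: [0.4778, -0.2425, 0.0714]
ee_rot: [[0.917, 0.398, 0.0], [0.398, -0.917, 0.0], [0.0, -0.0, -1.0]]
wrist_force: [0.6, 2.8, -3.2]
gripper_width: 0.18
gripper_force: 30.1
```

Request:
step_arm:
  targets: "0.01 -0.39 0 2;0.01 -0.39 0 2;0.01 -0.39 0 2;0.01 -0.39 0 2;0.01 -0.39 0 2;0.01 -0.39 0 2;0.01 -0.39 0 2;0.01 -0.39 0 2"

```text
time_s: 18.62
tcp_pos: [0.4693, -0.2128, 0.0716]
ee_rot: [[0.992, 0.128, -0.001], [0.128, -0.992, -0.001], [-0.001, 0.001, -1.0]]
wrist_force: [0.4, 1.4, -4.4]
gripper_width: 0.176
gripper_force: 30.2
```

Request:
step_arm:
  targets: "0.005 -0.2 0 1;0.005 -0.2 0 1;0.005 -0.2 0 1;0.005 -0.2 0 1;0 0 0 0"

```text
time_s: 19.03
tcp_pos: [0.4684, -0.2045, 0.0715]
ee_rot: [[0.998, 0.059, -0.001], [0.059, -0.998, 0.0], [-0.001, -0.0, -1.0]]
wrist_force: [-1.8, 0.5, -2.5]
gripper_width: 0.182
gripper_force: 30.1
```

```bash
python3 chk.py
```

```text
19.0833 [ 0.46839487 -0.20452051  0.0714724 ] 3.416800586458942 [-2.09262452  0.90657355 -2.87678485] [0.28698646 0.64714005 0.24637906] [ 0.58069483 -0.19781562  0.07135327]
1568 575.3566 -197.22641 mark dir 10.830659
```

Request:
step_arm:
  targets: "0.005 -0.2 0 1;0.005 -0.2 0 1;0.005 -0.2 0 1"

```text
time_s: 19.33
tcp_pos: [0.4682, -0.1985, 0.0714]
ee_rot: [[1.0, 0.005, -0.001], [0.005, -1.0, 0.0], [-0.001, -0.0, -1.0]]
wrist_force: [-3.6, -0.2, -1.6]
gripper_width: 0.181
gripper_force: 30.1
```

```bash
python3 chk.py
```

```text
19.3833 [ 0.46816284 -0.19824174  0.07140972] 0.2861368072366168 [-4.10465597  0.18151415 -2.54095236] [0.00726364 0.9361321  0.2892644 ] [ 0.58066134 -0.19767991  0.07126196]
1591 575.3628 -196.96443 mark dir 8.018663
```

Request:
step_arm:
  targets: "-0.01 -0.2 0 1;-0.01 -0.2 0 1;0 -0.2 0 1"

```text
time_s: 19.63
tcp_pos: [0.4682, -0.1924, 0.0714]
ee_rot: [[0.999, -0.047, -0.001], [-0.047, -0.999, 0.0], [-0.001, -0.0, -1.0]]
wrist_force: [-4.8, -0.5, -2.2]
gripper_width: 0.179
gripper_force: 30.1
```

```bash
python3 chk.py
```

```text
19.6833 [ 0.46827319 -0.19219301  0.07146562] -2.7121569599798088 [-4.02737159  0.11727165 -2.78824667] [-0.04233938  1.09833311  0.17910491] [ 0.58064714 -0.19751632  0.07137792]
1613 575.47144 -196.64749 mark dir 4.889897
```

Request:
step_arm:
  targets: "0 -0.2 0 1;-0.01 -0.2 0 1;0 -0.2 0 1"

```text
time_s: 19.93
tcp_pos: [0.4686, -0.1864, 0.0715]
ee_rot: [[0.995, -0.099, -0.001], [-0.099, -0.995, 0.0], [-0.001, -0.0, -1.0]]
wrist_force: [-4.7, -1.1, -3.1]
gripper_width: 0.181
gripper_force: 30.0
```

```bash
python3 chk.py
```

```text
19.9833 [ 0.46866515 -0.18619017  0.07146553] -5.706757606108709 [-3.84835022  0.09455733 -2.15892919] [-0.13432822  1.17396668  0.18576137] [ 0.58060756 -0.19737684  0.0713956 ]
1623 575.4181 -196.34787 mark dir 1.6947104
```

Request:
step_arm:
  targets: "0 -0.2 0 1;0 -0.2 0 1;0 -0.2 0 1"

```text
time_s: 20.23
tcp_pos: [0.4694, -0.1805, 0.0715]
ee_rot: [[0.989, -0.151, -0.001], [-0.151, -0.989, 0.0], [-0.001, -0.0, -1.0]]
wrist_force: [-5.2, -0.4, -2.0]
gripper_width: 0.176
gripper_force: 30.0
```

```bash
python3 chk.py
```

```text
20.2833 [ 0.4693954  -0.18023424  0.07145839] -8.70869585329918 [-4.35161568 -0.80356471 -2.52986631] [-0.1354136   1.2600714   0.07139923] [ 0.58059836 -0.19726795  0.07139478]
1652 575.4673 -196.08958 mark dir -1.1296463
```

Request:
step_arm:
  targets: "0 -0.2 0 1;0 -0.2 0 1;0 -0.2 0 1"

```text
time_s: 20.53
tcp_pos: [0.4704, -0.1745, 0.0715]
ee_rot: [[0.979, -0.203, -0.0], [-0.203, -0.979, 0.0], [-0.0, 0.0, -1.0]]
wrist_force: [-4.6, -0.4, -2.4]
gripper_width: 0.178
gripper_force: 30.0
```

```bash
python3 chk.py
```

```text
20.5833 [ 0.4704588  -0.17428983  0.07147494] -11.707564033028328 [-4.89367373  0.32265122 -1.85191303] [-0.10641468  1.3419594   0.07196044] [ 0.58061834 -0.19711794  0.07141829]
1619 575.34564 -195.81174 mark dir -4.3335204
```

Request:
step_arm:
  targets: "-0.02 -0.2 0 1;-0.01 -0.2 0 1;0 -0.2 0 1"

```text
time_s: 20.83
tcp_pos: [0.4718, -0.1687, 0.0715]
ee_rot: [[0.967, -0.253, 0.0], [-0.253, -0.967, -0.0], [0.0, -0.0, -1.0]]
wrist_force: [-3.9, -0.8, -2.9]
gripper_width: 0.179
gripper_force: 30.0
```

```bash
python3 chk.py
```

```text
20.8833 [ 0.47184674 -0.16843746  0.07154093] -14.705053167673446 [-2.9498853  -0.90278577 -2.70768739] [-0.2273381   1.21914426  0.08071249] [ 0.58066184 -0.19699482  0.0715685 ]
1592 575.3666 -195.56381 mark dir -7.5906944
```

Request:
step_arm:
  targets: "0 -0.2 0 1;0 -0.2 0 1;0 -0.2 0 1"

```text
time_s: 21.13
tcp_pos: [0.4735, -0.1629, 0.0716]
ee_rot: [[0.953, -0.304, 0.0], [-0.304, -0.953, -0.0], [0.0, -0.0, -1.0]]
wrist_force: [-3.7, -2.0, -2.8]
gripper_width: 0.182
gripper_force: 30.0
```

```bash
python3 chk.py
```

```text
21.1833 [ 0.47352141 -0.16267514  0.07156912] -17.69888524205428 [-2.55260527 -1.19191715 -2.52204491] [-0.28101311  1.08924233 -0.0133367 ] [ 0.58069649 -0.19687678  0.07160306]
1567 575.41595 -195.3312 mark dir -10.805195
```

Request:
step_arm:
  targets: "0 -0.2 0 1;0 -0.2 0 1;0 -0.2 0 1"

```text
time_s: 21.43
tcp_pos: [0.4755, -0.1572, 0.0716]
ee_rot: [[0.936, -0.353, 0.001], [-0.353, -0.936, -0.0], [0.001, -0.0, -1.0]]
wrist_force: [-3.7, -2.1, -2.9]
gripper_width: 0.182
gripper_force: 30.0
```

```bash
python3 chk.py
```

```text
21.4833 [ 0.47551942 -0.15697868  0.07159931] -20.69536644264811 [-3.54336279 -1.14309638 -3.61916029] [-0.44680226  0.9111003  -0.0947448 ] [ 0.58076008 -0.19673608  0.07164982]
1573 575.4881 -195.00839 mark dir -13.976329
```

Request:
step_arm:
  targets: "-0.01 -0.2 0 1;-0.01 -0.2 0 1;0 -0.2 0 1"

```text
time_s: 21.73
tcp_pos: [0.4777, -0.1516, 0.0717]
ee_rot: [[0.916, -0.402, 0.001], [-0.402, -0.916, -0.0], [0.001, -0.0, -1.0]]
wrist_force: [-1.1, -2.8, -4.0]
gripper_width: 0.18
gripper_force: 30.0
```

```bash
python3 chk.py
```

```text
21.7833 [ 0.47781513 -0.15138597  0.07166804] -23.692979342659708 [-1.79744974 -3.27191117 -3.77278755] [-0.70881044  0.66171317 -0.10917121] [ 0.58083266 -0.19659245  0.07177801]
1576 575.52985 -194.72716 mark dir -16.994287
```

Request:
step_arm:
  targets: "0 -0.2 0 1;0 -0.2 0 1;0 -0.2 0 1"

```text
time_s: 22.03
tcp_pos: [0.48, -0.1466, 0.0717]
ee_rot: [[0.894, -0.448, 0.0], [-0.448, -0.894, -0.001], [0.001, 0.001, -1.0]]
wrist_force: [-2.1, -7.1, -3.3]
gripper_width: 0.178
gripper_force: 30.0
```

```bash
python3 chk.py
```

```text
22.0833 [ 0.48012087 -0.14648954  0.07174819] -26.655554516054192 [-1.66844996 -5.33408568 -3.38717069] [-1.65325594  0.60897483  0.01931985] [ 0.58066431 -0.19695994  0.07183195]
1595 575.57996 -194.62683 mark dir -18.751083
```

The nut has reached its stop: the mark stalled and force is rising. I'm easing up the pull.

Request:
step_arm:
  targets: "0 -0.1 0 0;0 -0.1 0 0;0 0 0 0"

```text
time_s: 22.33
tcp_pos: [0.4805, -0.1456, 0.0717]
ee_rot: [[0.894, -0.448, -0.001], [-0.448, -0.894, -0.002], [0.0, 0.002, -1.0]]
wrist_force: [-2.1, -9.1, -3.7]
gripper_width: 0.185
gripper_force: 30.1
```

```bash
python3 chk.py
```

```text
22.3833 [ 0.48052052 -0.14564931  0.07172205] -26.634713501790696 [ -3.17579113 -10.30313523  -4.13073392] [-2.77125583  0.67826443 -0.18452765] [ 0.58108232 -0.19608314  0.07176477]
1599 575.5462 -194.55534 mark dir -19.052471
```

Request:
step_arm:
  targets: "0 -0.05 0 0.2;0 0 0 0;0 0 0 0;0 0 0 0;0 0 0 0"

```text
time_s: 22.8
tcp_pos: [0.4806, -0.1454, 0.0717]
ee_rot: [[0.892, -0.451, -0.001], [-0.451, -0.892, -0.002], [0.0, 0.002, -1.0]]
wrist_force: [-1.4, -10.3, -4.4]
gripper_width: 0.176
gripper_force: 30.1
```

```bash
python3 chk.py
```

```text
22.85 [ 0.48064644 -0.14540115  0.07171653] -26.836424190061653 [-2.46467918 -9.82679352 -3.79707582] [-2.99171923  0.63730955 -0.16755611] [ 0.58103007 -0.1961887   0.07175057]
1609 575.5436 -194.60211 mark dir -19.009926
```

Request:
step_arm:
  targets: "0 -0.06 0 0;0 -0.05 0 0;0 0 0 0;0 0 0 0;0 0 0 0"

```text
time_s: 23.27
tcp_pos: [0.4809, -0.1448, 0.0717]
ee_rot: [[0.892, -0.452, -0.001], [-0.452, -0.892, -0.002], [0.0, 0.003, -1.0]]
wrist_force: [-2.8, -11.4, -4.6]
gripper_width: 0.18
gripper_force: 30.1
```

```bash
python3 chk.py
```

```text
23.3167 [ 0.4809284  -0.14482101  0.07172269] -26.86592847141969 [ -1.24422557 -13.4925808   -4.18051988] [-3.5677081   0.76398081 -0.2521805 ] [ 0.58128587 -0.19566025  0.07173153]
1606 575.44745 -194.54222 mark dir -19.236053
```

Request:
step_arm:
  targets: "0 0.2 0 0;0 0.25 0 -1;0.01 0.39 0 -2;0 0 0 0;0 0 -0.5 0;0 0 -0.7 0;0 0 -1 0;0 0 -1.2 0;0 0 -1.5 0;0 0 -2 0;0 0 -1.5 0;0 0 0 0"

```text
time_s: 24.32
tcp_pos: [0.481, -0.1501, 0.1596]
ee_rot: [[0.916, -0.402, 0.01], [-0.402, -0.916, -0.0], [0.009, -0.004, -1.0]]
wrist_force: [0.9, 0.3, -4.0]
gripper_width: 0.183
gripper_force: 29.8
```

```bash
python3 - <<'E'
from h import *
c=cap('wrist'); s=sense(); R=s['ee_rot'];t=s['tcp_pos'];a=np.arctan2(R[1,0],R[0,0])
print(s['time_s'],t,np.degrees(a),s['wrist_force'],s['moment'])
# rectify in tool axes
m=.0005;z=t[2]+.027
mp=np.array([[w2px(c,t*[1,1,0]+[0,0,z]+x*R[:,0]-y*R[:,1]) for y in np.arange(.08,-.08,-m)] for x in np.arange(.15,-.02,-m)],np.float32)
cv2.imwrite('pics/w5.png',cv2.remap(c['frame'],mp[...,0],mp[...,1],1))
E
```

```text
24.3667 [ 0.47957613 -0.14991997  0.15754522] -23.736470884641818 [-0.16619665 -0.04367422 -3.65047293] [0.03133409 0.15092934 0.01114292]
```

View pics/w5.png

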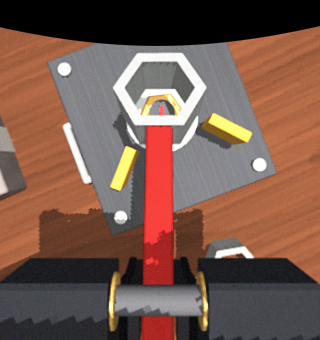

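The wrist view shows the ring at (160,88), aligned with the tool and off the nut. It looks about 20% small, so it droops slightly. I'm carrying it to the mat.

Request:
step_arm:
  targets: "0 -1 -1 0;-0.27 -2.5 -1 0;-0.27 -2.7 0 0;-0.27 -2.7 0 0;-0.27 -2.7 0 0;-0.27 -2.7 0 0;-0.27 -2.7 0 0;-0.27 -2.7 0 0;-0.27 -2.7 0 0;-0.27 -2.7 0 0;-0.27 -2.7 0 0;-0.27 -2.7 0 0"

```text
time_s: 25.37
tcp_pos: [0.5727, 0.1423, 0.1737]
ee_rot: [[0.915, -0.403, -0.003], [-0.403, -0.915, -0.0], [-0.002, 0.001, -1.0]]
wrist_force: [-0.2, 0.2, -4.3]
gripper_width: 0.182
gripper_force: 29.8
```

Request:
step_arm:
  targets: "-0.27 -2.7 0 0;-0.27 -1.8 0 0;0 0 0 -4;0 0 0 -5;0 0 0 -5;0 0 0 -5;0 0 0 -5;0 0 0 -3;0 0 0 0;0 0 0 0"

```text
time_s: 26.2
tcp_pos: [0.586, 0.1838, 0.1745]
ee_rot: [[0.999, 0.055, -0.002], [0.055, -0.999, -0.001], [-0.002, 0.001, -1.0]]
wrist_force: [1.0, 0.3, -4.1]
gripper_width: 0.18
gripper_force: 29.8
```

```bash
python3 - <<'E'
from h import *
s=sense(); R=s['ee_rot'];t=s['tcp_pos'];a=np.arctan2(R[1,0],R[0,0])
S=cap('side'); print(s['time_s'],t,np.degrees(a),s['wrist_force'])
u,v=map(int,w2px(S,(.62,.19,.12)));cv2.imwrite('pics/s2.png',cv2.resize(S['frame'][max(v-75,0):v+75,u-100:u+100],(800,600),interpolation=cv2.INTER_CUBIC))
E
```

```text
26.2 [0.58602048 0.18380123 0.17452343] 3.1333270669147484 [ 0.96976283  0.3045611  -4.06228039]
```

View pics/s2.png

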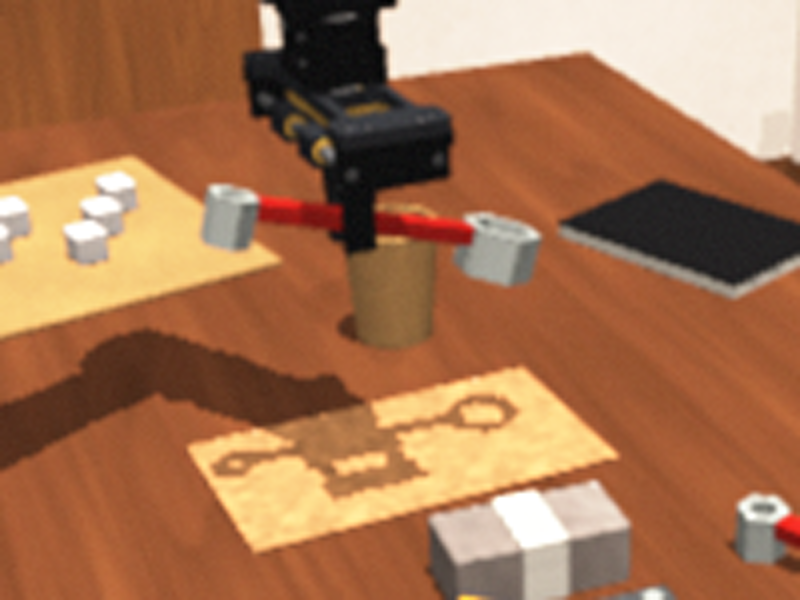

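The side view shows the ring end drooping about 14° at (497,248), over the mat. I'll lower it slowly so the mat levels it.

Request:
step_arm:
  targets: "0 0 1.5 0;0 0 2 0;0 0 2 0;0 0 2 0;0 0 2 0;0 0 1.5 0;0 0 0.7 0;0 0 0.3 0;0 0 0.2 0;0 0 0.2 0;0 0 0 0"

```text
time_s: 27.17
tcp_pos: [0.5871, 0.1842, 0.0523]
ee_rot: [[0.998, 0.056, 0.001], [0.056, -0.998, 0.001], [0.001, -0.001, -1.0]]
wrist_force: [0.3, 0.3, -3.3]
gripper_width: 0.182
gripper_force: 29.8
```

Request:
step_arm:
  targets: "0 0 0.1 0;0 0 0.1 0;0 0 0.1 0;0 0 0.1 0;0 0 0.1 0;0 0 0.1 0;0 0 0.1 0;0 0 0.1 0;0 0 0 0"

```text
time_s: 27.92
tcp_pos: [0.5865, 0.1838, 0.0433]
ee_rot: [[0.998, 0.056, -0.0], [0.056, -0.998, -0.0], [-0.0, 0.0, -1.0]]
wrist_force: [-1.6, -0.8, -1.1]
gripper_width: 0.182
gripper_force: 30.0
```

Request:
step_arm:
  targets: "0 0 0.1 0;0 0 0.1 0;0 0 0.1 0;0 0 0.1 0;0 0 0.1 0;0 0 0.1 0;0 0 0.1 0;0 0 0.1 0"

```text
time_s: 28.58
tcp_pos: [0.5866, 0.1839, 0.0354]
ee_rot: [[0.998, 0.056, -0.0], [0.056, -0.998, -0.0], [-0.0, 0.0, -1.0]]
wrist_force: [-1.1, -0.3, 0.6]
gripper_width: 0.179
gripper_force: 30.0
```

```bash
python3 -c "
from h import *
s=sense();print(s['tcp_pos'],s['wrist_force'],s['moment'])"
```

```text
[0.58660006 0.1838923  0.03541216] [-1.12386364 -0.32071276  0.5725542 ] [-0.11801589  0.27667775 -0.03724863]
```

Low force (about 4.5 N on the ring), and it is pivoting level. Continuing down.

Request:
step_arm:
  targets: "0 0 0.15 0;0 0 0.15 0;0 0 0.15 0;0 0 0.15 0;0 0 0.15 0;0 0 0.15 0;0 0 0.15 0;0 0 0.15 0;0 0 0.1 0;0 0 0 0"

```text
time_s: 29.42
tcp_pos: [0.5865, 0.1838, 0.0222]
ee_rot: [[0.998, 0.056, -0.0], [0.056, -0.998, -0.0], [-0.0, 0.0, -1.0]]
wrist_force: [-1.3, -0.6, -0.7]
gripper_width: 0.179
gripper_force: 30.0
```

Request:
step_arm:
  targets: "0 0 0.1 0;0 0 0.1 0;0 0 0.1 0;0 0 0.1 0;0 0 0.1 0;0 0 0.1 0;0 0 0.1 0;0 0 0 0"

```text
time_s: 30.08
tcp_pos: [0.5866, 0.1838, 0.0153]
ee_rot: [[0.998, 0.056, -0.0], [0.056, -0.998, -0.0], [-0.0, 0.0, -1.0]]
wrist_force: [-0.7, 0.1, -1.6]
gripper_width: 0.181
gripper_force: 30.0
```

Request:
step_arm:
  targets: "0 0 0.1 0;0 0 0.1 0;0 0 0.1 0;0 0 0 0"

```text
time_s: 30.42
tcp_pos: [0.5866, 0.1839, 0.0124]
ee_rot: [[0.998, 0.056, -0.0], [0.056, -0.998, -0.0], [-0.0, 0.0, -1.0]]
wrist_force: [-0.4, 0.6, -0.9]
gripper_width: 0.176
gripper_force: 30.0
```

Request:
step_arm:
  targets: "0 0 0 0;0 0 0 0;0 0 0 0;0 0 0 0;0 0 0 0;0 0 0 0;0 0 0 0;0 0 0 0"
  claw: 5

```text
time_s: 31.08
tcp_pos: [0.5867, 0.1839, 0.0126]
ee_rot: [[0.998, 0.056, 0.0], [0.056, -0.998, 0.0], [0.0, -0.0, -1.0]]
wrist_force: [0.4, 0.2, 0.5]
gripper_width: 0.566
gripper_force: 0.0
```

Request:
step_arm:
  targets: "0 0 -0.5 0;0 0 -1 0;0 0 -2 0;0 0 -2.5 0;0 0 -2.5 0;0 0 -2.5 0;0 0 -2.5 0;0 0 -2 0;0 0 0 0;0 0 0 0;0 0 0 0;0 0 0 0"

```text
time_s: 32.08
tcp_pos: [0.5859, 0.1835, 0.1666]
ee_rot: [[0.998, 0.056, -0.002], [0.056, -0.998, -0.001], [-0.002, 0.001, -1.0]]
wrist_force: [0.3, -0.1, -0.0]
gripper_width: 0.578
gripper_force: 0.0
```

```bash
python3 - <<'E'
from h import *
import pickle
S=cap('side');T=cap('top');t0,_=pickle.load(open('c0.pkl','rb'))
s=sense();print(s['time_s'],s['tcp_pos'],s['wrist_force'],s['gripper_width'])
u,v=map(int,w2px(S,(.61,.15,.03)));a=cv2.resize(S['frame'][v-60:v+60,u-60:u+60],(400,400))
u,v=map(int,w2px(T,(.58,0,.05)));b=cv2.resize(T['frame'][v-100:v+100,u-100:u+100],(400,400))
cv2.imwrite('pics/end.png',np.hstack([a,b]))
x=T['frame'];h=cv2.cvtColor(rect(T,.45,.78,-.3,.3,.0,.001),cv2.COLOR_BGR2HSV)
E
```

```text
32.1833 [0.58602922 0.18358407 0.1664054 ] [-0.31878359  0.12993644  0.76980419] 0.5714853076414744
```

View pics/end.png

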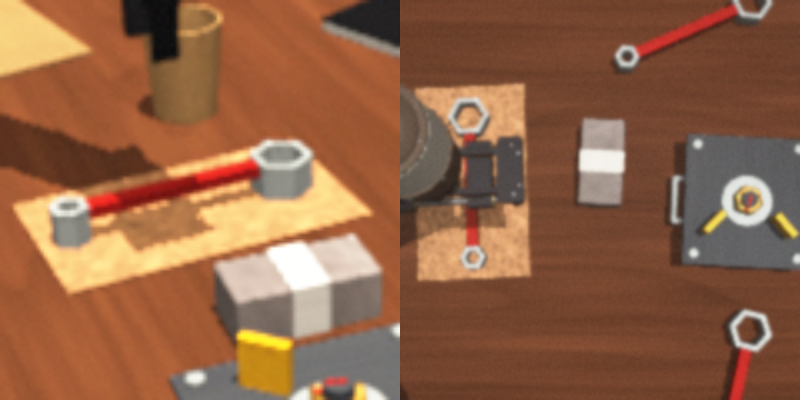

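The wrench lies flat on the mat (big ring at (280,165)), with the gripper clear and the brick and cup undisturbed. Handing in.

```bash
python3 -c "
from station import r
print(r.finish_job())"
```

```text
the job is handed in; nothing more can be done
None
```

I tightened the nut to its stop in three strokes, with an estimated final torque of about 1.1–1.2 N m worked out from the wrist force; the wrench is back flat on the cork mat and released, and I handed the job in at about 32 s; the hand-in returned no verdict.

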